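# Pop the socket and trap it

## Task

Press the red key of the green socket dispenser down with one finger, so that its spring pops the blue-banded socket out, and trap the socket with the other finger in the sloping run-out before it rolls off the open end. Do not pick up the socket and leave the other tools where they are. Finish while still holding: the socket stays stopped in the run-out against your finger.

Things in the scene. Friction and masses are not known exactly. Their poses are not given: they have to be found in the camera images.
- dispenser: Fixed green and grey socket dispenser, 212 mm long (x -82 to +130). Origin at bench level under the socket's home place; +x is downhill along the run-out, +y across, z up. Run-out: straight lane between walls with inner faces at y -28 and +28 mm, 5 mm thick, 12 mm above its floor. Floor z = 40 mm - 0.14 x. A spring housing (x -82 to -40 mm, 74 mm tall) stands at the high end.
- runout (a point): Point on the floor of the run-out lane at its middle (dispenser x 70, y 0, z 30 mm), beside the key: a good place to stand the trapping finger before the key goes down. Axes as the dispenser's.
- runout_end (a point): Middle of the lane floor's open low end (dispenser x 130, y 0, z 22 mm). A socket that nobody stops rolls off here, about half a second after it is let go.
- gate (a point): Middle of the top edge of the steel gate blade across the lane (x 13 mm, 9 mm above the floor), which holds the socket at home against a light spring pusher (0.5 N). The gate goes down with the key: after 7 to 10 mm of key travel the socket is let go, kicked by the pusher and rolls down the lane.
- key_top (a point): Centre of the flat top of the red key, 40 mm (x) by 36 mm (y), at dispenser x 70, y -66 mm: 46 mm above the bench when up, 34 mm when fully down. A fingertip level with the key when down is 4 mm above the lane floor at runout, 66 mm to the key's +y side. The key's grey base (x -4 to 96, y -85 to -33 mm) is 28 mm tall.
- key (a joint): Travel of the red key in m: 0 up, 0.012 fully down on its hard stop. Spring: about 2 N to start it, about 5 N at the bottom. It springs back up when let go.
- socket: Chrome deep socket with a blue band, a cylinder 24 mm in diameter and 50 mm long lying across the lane (its axis along the dispenser's y), about 110 g. Origin at its centre, 12 mm above the lane floor; at home its centre is at dispenser x 0. It turns about its axis as it rolls.
- spare_socket: Bystander: plain chrome socket standing upright beside the dispenser, 28 mm diameter, 60 mm tall. Origin at the centre of its underside.
- short_socket: Bystander: plain chrome socket standing upright beside the dispenser, 32 mm diameter, 36 mm tall. Origin at the centre of its underside.
- wrench: Bystander: steel wrench 170 mm long lying flat beside the key side of the dispenser. Origin under its middle, long axis x.
- screwdriver: Bystander: screwdriver lying on the bench on the other side of the dispenser. Long axis x.
- spray_can: Bystander: red and black spray can, 66 mm diameter, 190 mm tall, to the left of the work. Origin at the centre of its underside.
- parts_dish: Bystander: round steel dish, 130 mm diameter, 35 mm tall, to the right. Origin at the centre of its underside.
- impact_driver: Bystander: black cordless impact driver standing on its battery, about 210 mm tall, at the right. Origin under the battery.
Not all that is in view belongs to the job. There is more than one size of the dispenser; the one meant has the size given above.

How it is judged:
On the way, in this order (a step that is already met when the one before it is completed fails the run):
1. the red key is being pressed while the socket is still at home (value of joint key above 0.003 m and x of socket in the frame of dispenser below 0.01 m).
2. the popped socket is stopped in the run-out by a finger (x of socket in the frame of dispenser between 0.025 and 0.115 m and y of socket in the frame of dispenser between -0.02 and 0.02 m and z of socket in the frame of dispenser between 0.03 and 0.058 m and contact force between the fingers and socket above 0.03 N and linear speed of socket below 0.02 m/s), for 0.3 s.
At the end, for the whole second after the job is handed in: The socket lies at rest (slower than 20 mm/s) on the floor of the run-out, its centre 25 to 115 mm down from its home place and within 20 mm of the lane's middle, with a finger touching it (more than 0.03 N) and holding it from rolling on. The key may stay down or come up (all of step 2); the arm keeps its last pose, push and grip.
It fails at once if the socket is lifted off the dispenser's run-out (its centre more than 62 mm above the bench) (z of socket in the frame of dispenser above 0.062 m).
It fails at once if the socket rolls off the open end or out of the run-out (x of socket in the frame of dispenser above 0.128 m or z of socket in the frame of dispenser below 0.02 m).
It fails at once if a bystander is moved by more than 20 mm (distance of any of spare_socket, short_socket, wrench, screwdriver, spray_can, parts_dish, impact_driver from where it was at the start of the episode above 0.02 m).
It fails at once if an upright spare socket is knocked over (angle between any of spare_socket, short_socket's own z axis and vertical above 0.5 rad).
It also fails if it takes over 32 s, if anything falls off the work surface, if the arm or the gripper's body presses on something with over 40 N, if the wrist force passes 120 N, or if a joint passes its speed limit or range.

## Robot

A 6-joint arm with a two-finger parallel gripper is mounted at the origin on the work surface. World frame = base frame: x ahead of the robot, y to its left, z up, the work surface at z = 0. Lengths are in m, angles in rad, forces in N, time in s.
With the tool pointing down it reaches from about 0.375 to 0.9 m from the base axis. Payload 3.1 kg.
Tool frame: the origin (TCP) lies at the very end of the fingers, on their centre line; the grasp point (between the pads) lies 19 mm behind it (manip.grasp_offset is the distance from the TCP to the grasp point, in m); x points along the fingers, z is the direction in which the jaws open and shut, and the axes are right-handed (so a half turn about x gives the same grasp; the last joint's range is limited). The gripper opens to 85 mm and grips with 20 to 120 N. Pads are 22 mm wide; open, the fingers measure 114 mm over their backs; the gripper's body (76 mm by 85 mm) begins 54 mm behind the grasp point. The pads swing forward as they close: fully open they stand 13 mm farther back than shut.
Start: joints at [1.105, 0.527, 1.433, -0, 1.181, -0.178], TCP at [0.177, 0.599, 0.231] pointing down, gripper open.
Joint ranges: [-3.08, 3.08], [-0.75, 2.2], [0.22, 2.44], [-1.43, 4.57], [0, 2.65], [-2.85, 2.85]. Speed limits (rad/s): [2.79, 2.79, 3.14, 3.14, 3.14, 3.14].

## Interface

Orientations are given as a unit quaternion [x, y, z, w].
In Python, from station import manip gives the robot as it stands.
- The arm moves only by the tool send_rows, never from a script. Its argument "steps" is a list that holds one entry, the list of rows, each a list of 5 numbers: the closure, from 0 (fully open) to 1 (shut), then the shift along the world's x, y, z in m, then the turn about the world's z in rad. A call has 1 to 8 rows; each row is the pose to reach, as a shift and turn from the pose commanded when the call began; what a row does not reach only later rows make up. A row lasts 1/8 s, in which the tool goes at most 62.5 mm and 10.7 degrees, less where a joint would pass 70% of its speed; a pose out of reach is approached as far as the arm can. A call with a gripper value outside its range is refused whole. The fingers move at their own pace and stop on an object; "grip_force" is the grip in N (left out, the last holds). Time passes only in rows, so rows that repeat a pose let the fingers close. It gives the time, the measured TCP pose, the force and the opening at its end, in the units of the state.
- manip.sense(): the state, without advancing time (a new reading comes with each control period).
- manip.snapshot(name): name is "side" or "top" or "wrist"; returns the picture (400x640x3 uint8, red, green, blue); there is no depth.
- manip.camera_params(name): a dict with "fx", "fy", "cx", "cy" (pixels), "T" (4x4, takes a point from camera to world coordinates); the wrist camera has in their place "tool_from_camera" (4x4, takes a point from camera to tool coordinates, whose origin is the TCP and whose axes are the tool frame's). Camera axes: x right, y down, z forward; pixel columns grow to the right and rows downward; lengths in m; the calibration is good to about 2 mm. A picture is of the moment at which its call begins: read the wrist's pose just before it. camera_params takes no time and is no camera call.
- manip.sign_off(): hands the job in, once; it reports no verdict.
The state is a dict: "t": time; "q": joint angles; "qd": joint speeds; "tau": joint torques, N m; "tcp_pos": TCP position; "tool_rot": TCP orientation; "force": force on the tool from outside, world axes, zero at the start; "ft_torque": the same for the moment, N m; "finger_gap": opening from 0.0 (shut) to 1.0 (fully open).
Only numpy, scipy, OpenCV 4.12 (cv2) and the standard library are available. Lean on these libraries where they do the work, as an engineer would, in place of code of your own. Each camera call takes 0.05 s, during which the arm holds its last target.

## Working session

There is one attempt and no reset: what is moved stays moved. The work goes in short steps, Python scripts to look and compute and a tool call to move; the robot and the scene stay as the last step left them, time stands still between calls to the robot, and variables do not carry over. Pictures are saved under pics/ and viewed, and the job is handed in when it is done.

Besides the shell and the picture viewer there is one more tool, called after ">>>" as name(argument=value, ...) on one line, values as JSON. send_rows: Moves the arm, as the interface text tells. Its arguments: {"type":"object","properties":{"steps":{"type":"array","items":{"type":"array","items":{"type":"array","items":{"type":"number"}}}},"grip_force":{"type":"number"}},"required":["steps"]}

```bash
ls; mkdir -p pics; python3 - <<'E'
from station import manip
import cv2
s=manip.sense();print(s)
for n in ["side","top","wrist"]:
    p=manip.snapshot(n);cv2.imwrite(f"pics/{n}0.png",p[:,:,::-1]);print(n,manip.camera_params(n))
E
```

```text
pics
{'t': 0.0, 'q': array([ 1.10550400e+00,  5.28445981e-01,  1.43393227e+00, -1.36981077e-05,
        1.18140029e+00, -1.78491097e-01]), 'qd': array([ 0.00103549, -0.00045595, -0.00011188, -0.00038599, -0.00098798,
        0.00012839]), 'tau': array([ 8.60961536e-04, -4.42347515e+01, -1.78026330e+01,  2.64051351e-06,
        8.49741278e-03, -6.13056613e-06]), 'tcp_pos': array([0.17643966, 0.59881483, 0.2303365 ]), 'tool_rot': array([-0.4237638 ,  0.56701053,  0.42306474,  0.56563197]), 'force': array([ 0.6442047 , -0.17755183,  0.75728654]), 'ft_torque': array([0.02234183, 0.04862427, 0.02276176]), 'finger_gap': 0.99913915908434}
side {'fx': 518.9812915000692, 'fy': 518.9812915000692, 'cx': 319.2124838102576, 'cy': 197.99668583086853, 'T': array([[ 0.75700109, -0.4234751 ,  0.49761248, -0.30447448],
       [-0.65313415, -0.51267066,  0.55730115, -0.8430322 ],
       [ 0.01910816, -0.74688529, -0.6646783 ,  1.06787579],
       [ 0.        ,  0.        ,  0.        ,  1.        ]])}
top {'fx': 405.8615346976895, 'fy': 405.8615346976895, 'cx': 317.5684158406268, 'cy': 197.349519977292, 'T': array([[ 0.01242722, -0.99747683,  0.06989657,  0.34554893],
       [-0.99984545, -0.01152651,  0.01327498,  0.0115619 ],
       [-0.01243582, -0.07005074, -0.99746591,  1.2827979 ],
       [ 0.        ,  0.        ,  0.        ,  1.        ]])}
wrist {'fx': 302.3990778727226, 'fy': 302.3990778727226, 'cx': 319.01822122386415, 'cy': 202.62459051086026, 'tool_from_camera': array([[-2.78038497e-04, -2.98774756e-01,  9.54323618e-01,
        -1.42446854e-01],
       [-4.93524693e-04, -9.54323498e-01, -2.98774862e-01,
         7.67819409e-02],
       [ 9.99999840e-01, -5.54053184e-04,  1.17885951e-04,
        -5.32579474e-05],
       [ 0.00000000e+00,  0.00000000e+00,  0.00000000e+00,
         1.00000000e+00]])}
```

View pics/side0.png

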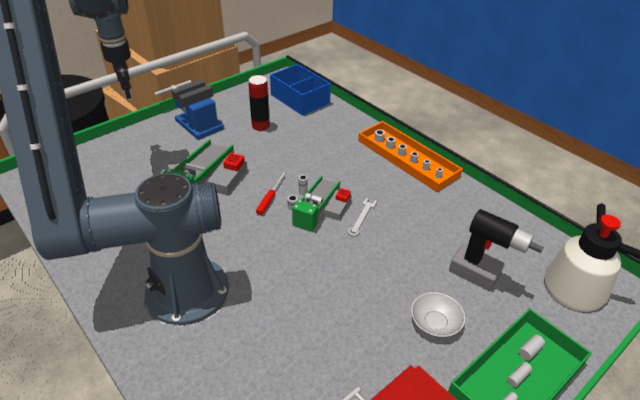

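View pics/top0.png

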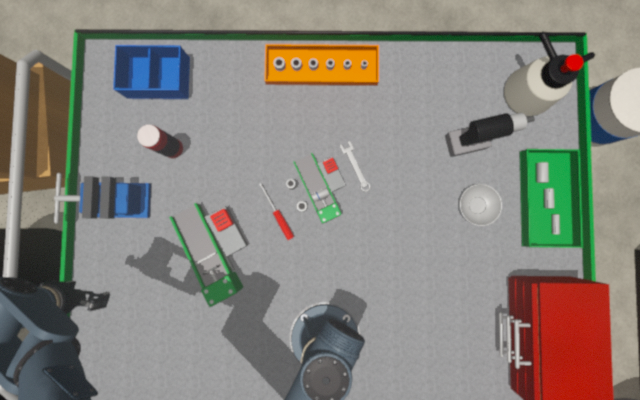

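View pics/wrist0.png

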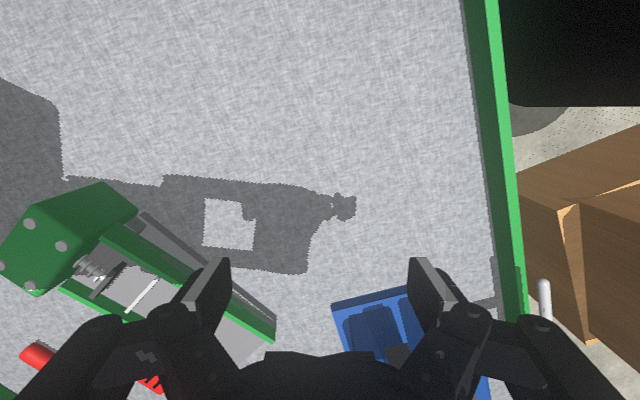

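```bash
python3 - <<'E'
import cv2
p=cv2.imread("pics/top0.png")[130:235,240:385];cv2.imwrite("pics/t0z.png",cv2.resize(p,None,fx=5.5,fy=5.5,interpolation=cv2.INTER_CUBIC))
p=cv2.imread("pics/side0.png")[165:245,250:385];cv2.imwrite("pics/s0z.png",cv2.resize(p,None,fx=5.9,fy=5.9,interpolation=cv2.INTER_CUBIC))
E
```

```text
(no output)
```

View pics/t0z.png

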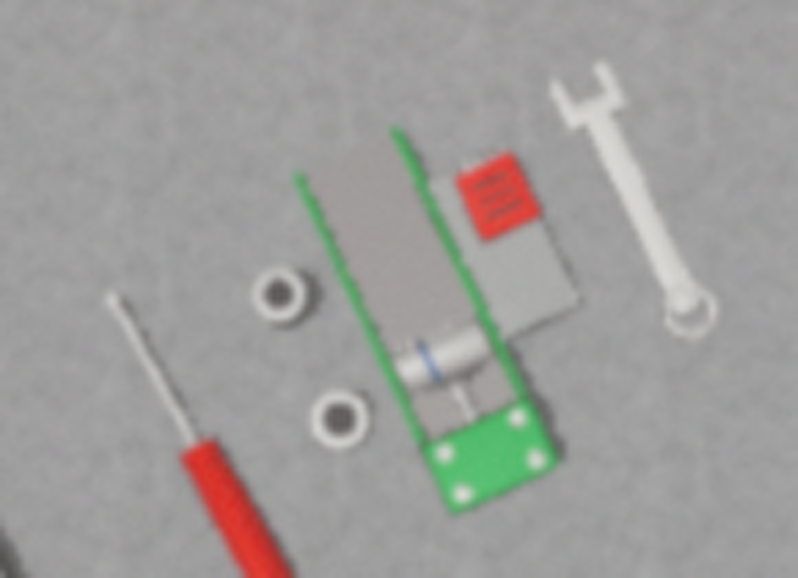

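View pics/s0z.png

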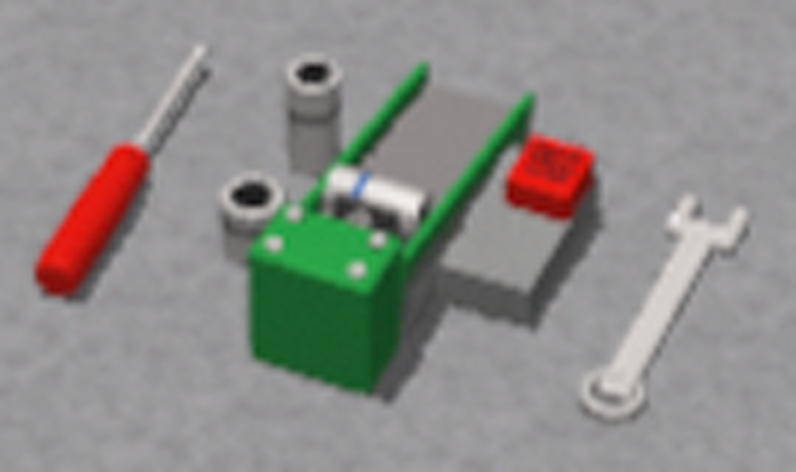

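```bash
cat > h.py <<'E'
import numpy as np, cv2
from scipy.optimize import least_squares
from station import manip
def proj(cam,P,T=None):
    c=manip.camera_params(cam); T=c["T"] if T is None else T
    Q=(np.asarray(P)-T[:3,3])@T[:3,:3]
    return np.c_[Q[:,0]/Q[:,2]*c["fx"]+c["cx"],Q[:,1]/Q[:,2]*c["fy"]+c["cy"]]
def R(a): return np.array([[np.cos(a),-np.sin(a),0],[np.sin(a),np.cos(a),0],[0,0,1]])
def d2w(v,P): return np.asarray(P)@R(v[2]).T+[v[0],v[1],0]
E
python3 - <<'E'
from h import *
top=[((-40,33,74),(424,445)),((-82,33,74),(455,513)),((-82,-33,74),(562,460)),((-40,-33,74),(525,397)),((130,31,34),(298,176)),((130,-31,34),(395,129)),((90,-48,46),(457,178)),((90,-84,46),(513,152)),((50,-84,46),(542,213)),((50,-48,46),(485,240)),((-4,-85,28),(580,298))]
side=[((-82,33,74),(250,255)),((-82,-33,74),(365,292)),((-40,-33,74),(405,240)),((-82,33,0),(250,355)),((-82,-33,0),(372,393)),((-4,-85,28),(533,295))]
Pt=np.array([a for a,b in top])/1e3; ut=np.array([b for a,b in top])/5.5+[240,130]
Ps=np.array([a for a,b in side])/1e3; us=np.array([b for a,b in side])/5.9+[250,165]
def f(v,w=(1,1)): return np.r_[w[0]*(proj("top",d2w(v,Pt))-ut).ravel(),w[1]*(proj("side",d2w(v,Ps))-us).ravel()]
for w in [(1,1),(1,0),(0,1)]:
    r=least_squares(f,[.4,0,.4],args=(w,),loss='soft_l1'); print(w,r.x,np.round(r.fun,1))
v=least_squares(f,[.4,0,.4],loss='soft_l1').x
for n,p in dict(key=(.07,-.066,.046),run=(.07,0,.03),sock=(0,0,.052),mid=(.07,-.033,.034)).items(): print(n,d2w(v,[p]))
E
```

```text
(1, 1) [0.44010539 0.01711869 0.45946738] [-0.1  0.   0.3  0.4  0.9  0.4  1.5 -0.8 -0.1 -0.2  0.3 -0.2 -0.5 -0.6
 -0.1 -0.9  0.2 -0.4  0.  -0.2  1.   0.4 -1.3 -0.7  0.7 -0.4 -0.2 -0.9
 -0.9  1.  -0.8  1.1 -1.  -1.3]
(1, 0) [0.43961024 0.01820878 0.45246781] [-0.6  0.2 -0.2  0.6  0.4  0.8  1.  -0.5 -0.2 -0.2  0.2 -0.1 -0.6 -0.4
 -0.2 -0.7  0.1 -0.1 -0.2 -0.   0.7  0.7 -0.  -0.   0.  -0.  -0.  -0.
 -0.   0.  -0.   0.  -0.  -0. ]
(0, 1) [0.44297532 0.01299584 0.41103241] [ 0.  -0.   0.  -0.   0.   0.   0.  -0.   0.  -0.   0.  -0.   0.  -0.
  0.  -0.   0.  -0.   0.  -0.   0.   0.  -0.6 -1.1  0.9 -0.1  0.6 -0.4
 -0.2  0.6 -0.6  1.4  0.1 -0.1]
key [[ 0.53211468 -0.01099341  0.046     ]]
run [[0.5028456  0.04816165 0.03      ]]
sock [[0.44010539 0.01711869 0.052     ]]
mid [[0.51748014 0.01858412 0.034     ]]
```

```bash
python3 - <<'E'
from h import *
from scipy.spatial.transform import Rotation as Ro
s=manip.sense();M=Ro.from_quat(s["tool_rot"]).as_matrix();print(M.round(3))
zt=M[:,2];a=np.arctan2(zt[1],zt[0]);print(a, [ (0.4595+np.pi/2+k*np.pi-a) for k in(-2,-1,0,1)])
E
```

```text
[[-0.001 -0.959  0.283]
 [-0.002  0.283  0.959]
 [-1.     0.    -0.002]]
1.283972452198069 [np.float64(-5.536861432582759), np.float64(-2.3952687789929654), np.float64(0.7463238745968277), np.float64(3.887916528186621)]
```

>>> send_rows(steps=[[[0.4,0.03,-0.052,0,0.08],[0.4,0.06,-0.104,0,0.16],[0.4,0.09,-0.156,0,0.24],[0.4,0.12,-0.208,0,0.32],[0.4,0.15,-0.26,0,0.4],[0.4,0.18,-0.312,0,0.48],[0.4,0.21,-0.364,0,0.56],[0.4,0.24,-0.416,0,0.64]]])

```text
t: 1.15
tcp_pos: [0.4175, 0.1817, 0.2314]
tool_rot: [0.581, -0.404, -0.581, -0.404]
force: [1.8, -0.1, 0.3]
finger_gap: 0.597
```

>>> send_rows(steps=[[[0.4,0.03,-0.05,-0.01,0.05],[0.4,0.06,-0.1,-0.02,0.106],[0.4,0.1,-0.153,-0.03,0.106],[0.4,0.1,-0.164,-0.04,0.106],[0.4,0.1,-0.164,-0.05,0.106],[0.4,0.1,-0.164,-0.05,0.106]]])

```text
t: 1.9
tcp_pos: [0.5146, 0.0209, 0.1802]
tool_rot: [-0.599, 0.373, 0.602, 0.372]
force: [0.9, -0.4, 0.6]
finger_gap: 0.603
```

```bash
python3 - <<'E'
from h import *
s=manip.sense();print(s)
p=manip.snapshot("wrist");cv2.imwrite("pics/w1.png",p[:,:,::-1])
E
```

```text
{'t': 1.9, 'q': array([-1.76913386e-01,  4.54641098e-01,  1.75657234e+00,  5.14218570e-04,
        9.34570100e-01, -2.20822519e+00]), 'qd': array([ 0.01511973, -0.01994594, -0.01791089, -0.00315391,  0.00614685,
       -0.00027292]), 'tau': array([-6.84057400e-01, -3.61687768e+01, -1.38861725e+01, -2.66691169e-02,
       -6.00347249e-02,  1.41100303e-03]), 'tcp_pos': array([0.51458361, 0.02088613, 0.18022965]), 'tool_rot': array([-0.59942871,  0.37319226,  0.60229049,  0.37236933]), 'force': array([ 0.8577855 , -0.40234239,  0.59439106]), 'ft_torque': array([ 0.01903619, -0.0453019 , -0.03798167]), 'finger_gap': 0.6027538571798625}
```

View pics/w1.png

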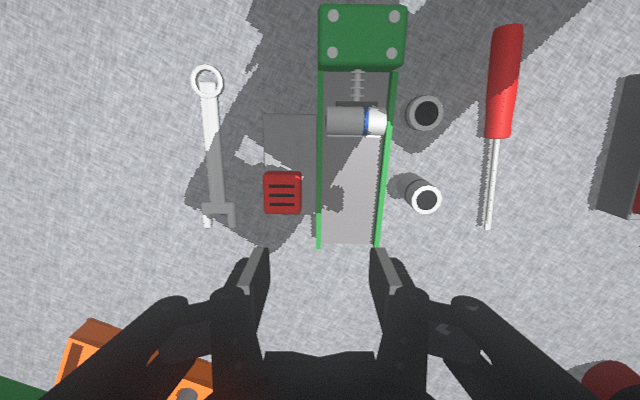

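```bash
python3 - <<'E'
import cv2
p=cv2.imread("pics/w1.png")
cv2.imwrite("pics/w1z.png",cv2.resize(p[0:255,240:420],None,fx=2.35*1.35/1.0*0.74,fy=2.35*1.35*0.74,interpolation=cv2.INTER_CUBIC)); print(2.35*1.35*.74)
cv2.imwrite("pics/w1f.png",cv2.resize(p[235:335,220:420],None,fx=4,fy=4,interpolation=cv2.INTER_CUBIC))
E
```

```text
2.3476500000000002
```

View pics/w1z.png

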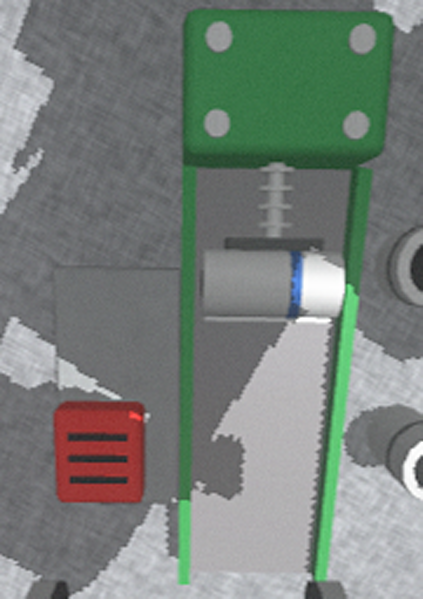

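View pics/w1f.png

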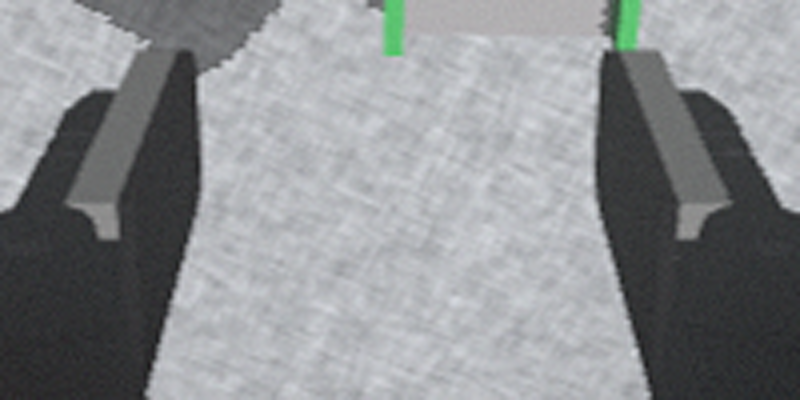

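```bash
cat >> h.py <<'E'
from scipy.spatial.transform import Rotation as Ro
def wristT(s):
    T=np.eye(4);T[:3,:3]=Ro.from_quat(s["tool_rot"]).as_matrix();T[:3,3]=s["tcp_pos"]
    return T@manip.camera_params("wrist")["tool_from_camera"]
E
python3 - <<'E'
from h import *
s=manip.sense();T=wristT(s)
pts=[((130,-33,33.8),(180,583)),((130,-28,33.8),(190,583)),((130,28,33.8),(315,580)),((130,33,33.8),(328,580)),((70,-66,46),(100.5,452)),((-4,-85,28),(55,267)),((13,0,47.2),(267,319)),((130,-28,21.8),(190,571)),((-82,-33,74),(184,11)),((-82,33,74),(393,13)),((-40,-33,74),(184,160))]
P=np.array([a for a,b in pts])/1e3;u=np.array([b for a,b in pts])/2.34765+[240,0]
f=lambda v:(proj("wrist",d2w(v,P),T)-u).ravel()
r=least_squares(f,[.44,.017,.46],loss='soft_l1');v=r.x;print(v,r.fun.reshape(-1,2).round(1).tolist())
inv=lambda w:(np.asarray(w)-[v[0],v[1],0])@R(v[2])
print("tcp in disp",inv(s["tcp_pos"])*1e3)
M=Ro.from_quat(s["tool_rot"]).as_matrix();zt=M[:,2];print("yaw err",v[2]+np.pi/2-np.arctan2(zt[1],zt[0]))
t=d2w(v,[(.07,-.033,.034)])[0];print(t,t-s["tcp_pos"])
for vv in (v,):
  print((proj("top",d2w(vv,[(.07,-.066,.046),(.13,31e-3,.034),(.13,-.031,.034)]))-[240,130])*5.5)
E
```

```text
[0.4418832  0.02056953 0.45106252] [[-0.1, -0.3], [0.4, -0.2], [0.3, 1.5], [-0.5, 1.5], [-0.5, 3.7], [-1.3, 1.2], [0.5, 0.2], [0.3, 0.0], [-0.1, -1.0], [2.8, -0.8], [-0.6, -0.7]]
tcp in disp [ 66.16437718 -31.53802597 180.84512848]
yaw err -0.009786056543435784
[0.51926753 0.02138459 0.034     ] [ 0.00408931  0.00035628 -0.14684513]
[[493.94352089 189.98471204]
 [292.87078036 170.51572738]
 [392.26997639 124.14962826]]
```

>>> send_rows(steps=[[[0.3,0.004,0,-0.04,-0.008],[0.3,0.004,0,-0.08,-0.008],[0.3,0.004,0,-0.11,-0.008],[0.3,0.004,0,-0.12,-0.008],[0.3,0.004,0,-0.12,-0.008],[0.3,0.004,0,-0.12,-0.008]]])

```text
t: 2.7
tcp_pos: [0.5217, 0.0197, 0.0626]
tool_rot: [0.6, -0.375, -0.598, -0.376]
force: [-0.4, -0.7, 0.5]
finger_gap: 0.698
```

```bash
python3 - <<'E'
from h import *
s=manip.sense();print(s["tcp_pos"],s["force"],s["finger_gap"])
v=[.4413,.0193,.455]
print((s["tcp_pos"]-[v[0],v[1],0])@R(v[2]))
p=manip.snapshot("wrist");cv2.imwrite("pics/w2.png",p[:,:,::-1])
p=manip.snapshot("side")[130:250,240:400];cv2.imwrite("pics/s2.png",cv2.resize(p[:,:,::-1],None,fx=5,fy=5,interpolation=cv2.INTER_CUBIC))
E
```

```text
[0.52165765 0.01970033 0.06258726] [-0.35196866 -0.67111188  0.46586837] 0.69755226357233
[ 0.07235808 -0.03495456  0.06258726]
```

View pics/w2.png

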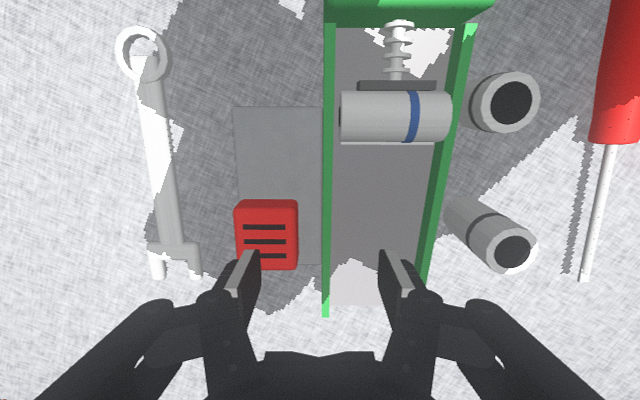

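View pics/s2.png

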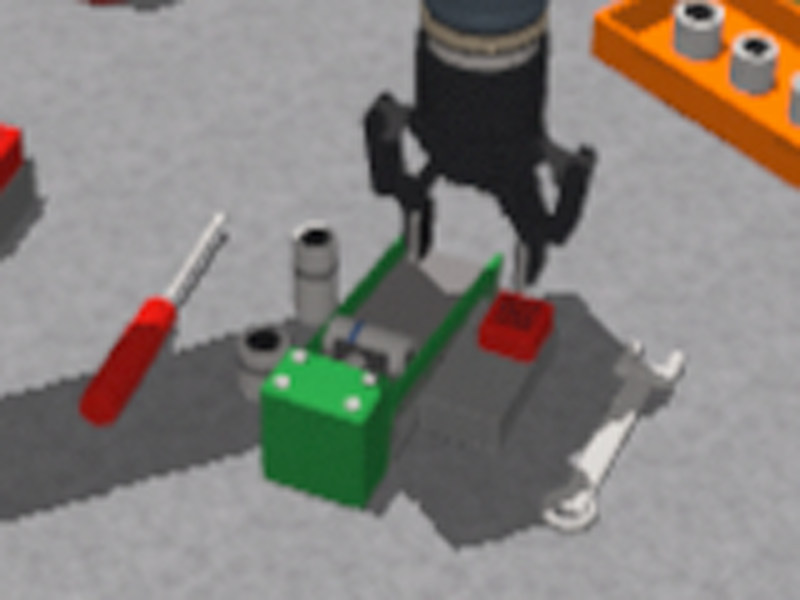

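```bash
python3 - <<'E'
from h import *
s=manip.sense();T=wristT(s)
c=[(.09,-.084,.046),(.09,-.048,.046),(.05,-.048,.046),(.05,-.084,.046),(.13,-.033,.0338),(.13,-.028,.0338)]
for v in ([.4413,.0193,.455],[.4419,.0206,.451]):
  print(proj("wrist",d2w(v,c),T).round().tolist())
p=cv2.imread("pics/w2.png");cv2.imwrite("pics/w2z.png",cv2.resize(p[180:330,210:450],None,fx=3.3,fy=3.3,interpolation=cv2.INTER_CUBIC))
E
```

```text
[[237.0, 274.0], [297.0, 274.0], [295.0, 211.0], [231.0, 211.0], [322.0, 317.0], [330.0, 317.0]]
[[238.0, 276.0], [298.0, 276.0], [297.0, 212.0], [232.0, 212.0], [323.0, 318.0], [330.0, 318.0]]
```

View pics/w2z.png

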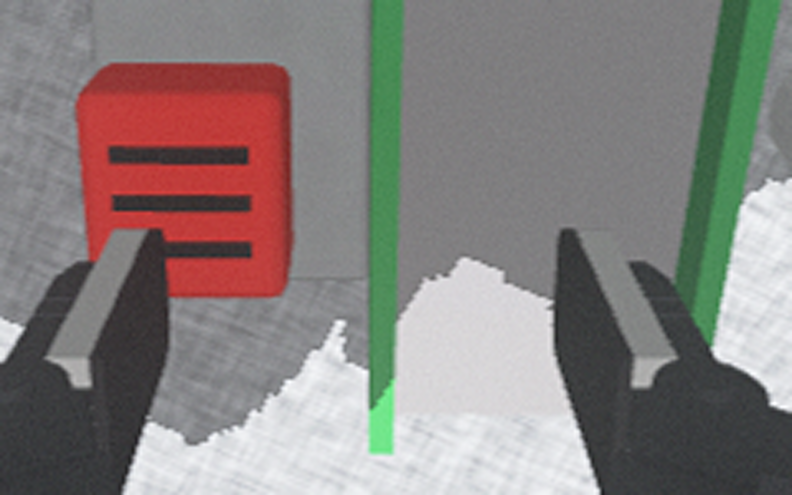

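>>> send_rows(steps=[[[0.3,-0.003,0,-0.003,0],[0.3,-0.003,0,-0.006,0],[0.3,-0.003,0,-0.009,0],[0.3,-0.003,0,-0.01,0],[0.3,-0.003,0,-0.01,0]]])

```text
t: 3.42
tcp_pos: [0.5177, 0.0194, 0.0511]
tool_rot: [-0.599, 0.376, 0.599, 0.375]
force: [-0.3, 0.4, -0.6]
finger_gap: 0.701
```

>>> send_rows(steps=[[[0.3,0,0,-0.002,0],[0.3,0,0,-0.004,0],[0.3,0,0,-0.004,0],[0.3,0,0,-0.004,0]]])

```text
t: 3.92
tcp_pos: [0.5178, 0.0195, 0.0473]
tool_rot: [0.599, -0.375, -0.599, -0.375]
force: [0.3, 0.7, -0.3]
finger_gap: 0.698
```

```bash
python3 - <<'E'
from h import *
s=manip.sense();print(s["tcp_pos"],s["force"],s["ft_torque"],s["finger_gap"])
p=manip.snapshot("wrist");cv2.imwrite("pics/w3z.png",cv2.resize(p[100:330,210:450,::-1],None,fx=2.5,fy=2.5,interpolation=cv2.INTER_CUBIC))
E
```

```text
[0.51778543 0.01948622 0.04728602] [ 0.25905119  0.70301416 -0.326856  ] [ 0.02620234 -0.04134336 -0.02778725] 0.6983631408650296
```

View pics/w3z.png

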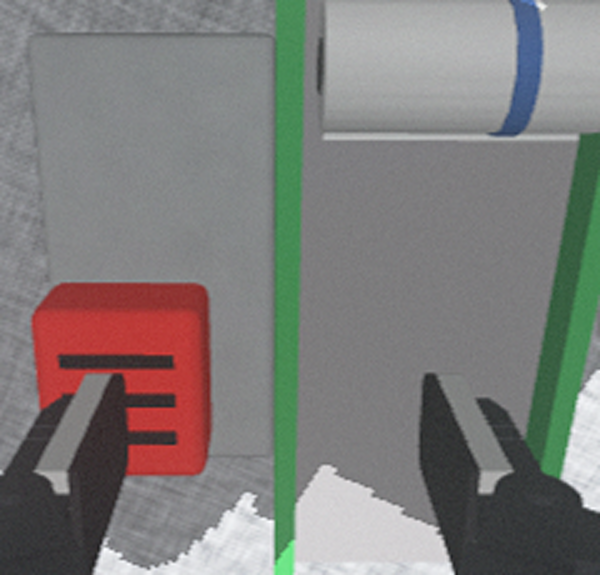

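>>> send_rows(steps=[[[0.3,0,0,-0.002,0],[0.3,0,0,-0.004,0],[0.3,0,0,-0.004,0],[0.3,0,0,-0.004,0]]])

```text
t: 4.47
tcp_pos: [0.5178, 0.0194, 0.0433]
tool_rot: [-0.599, 0.376, 0.599, 0.375]
force: [0.1, -0.2, 0.1]
finger_gap: 0.703
```

>>> send_rows(steps=[[[0.3,0,0,-0.001,0],[0.3,0,0,-0.002,0],[0.3,0,0,-0.002,0]]])

```text
t: 4.85
tcp_pos: [0.5177, 0.0195, 0.0412]
tool_rot: [-0.599, 0.376, 0.599, 0.375]
force: [0.1, -0.7, 0.1]
finger_gap: 0.702
```

```bash
python3 - <<'E'
from h import *
s=manip.sense();print(s["tcp_pos"],s["force"],s["ft_torque"],s["finger_gap"])
p=manip.snapshot("wrist");cv2.imwrite("pics/w4z.png",cv2.resize(p[100:330,210:450,::-1],None,fx=2.5,fy=2.5,interpolation=cv2.INTER_CUBIC))
E
```

```text
[0.51771364 0.01946691 0.04122213] [ 0.06365962 -0.65982703  0.05361592] [0.00375057 0.01482514 0.0057007 ] 0.7020617897791519
```

View pics/w4z.png

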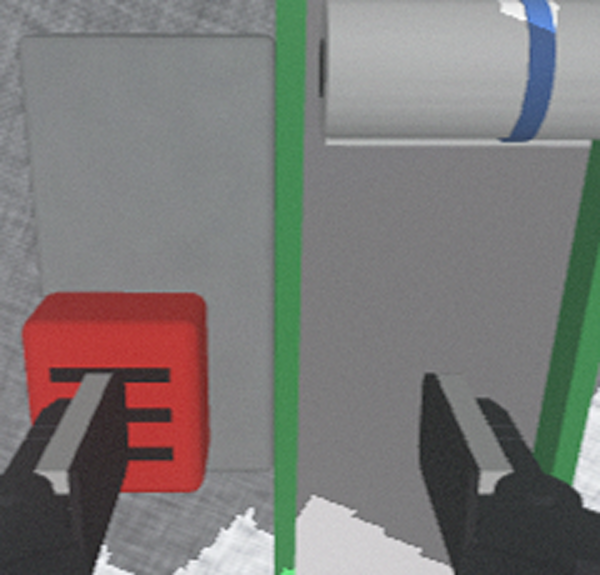

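>>> send_rows(steps=[[[0.3,0,0,-0.001,0],[0.3,0,0,-0.002,0],[0.3,0,0,-0.002,0]]])

```text
t: 5.28
tcp_pos: [0.5178, 0.0194, 0.0394]
tool_rot: [0.599, -0.375, -0.599, -0.375]
force: [0.6, 0.8, 2.3]
finger_gap: 0.697
```

>>> send_rows(steps=[[[0.3,0,0,-0.001,0],[0.3,0,0,-0.0015,0],[0.3,0,0,-0.0015,0]]])

```text
t: 5.65
tcp_pos: [0.5178, 0.0194, 0.0378]
tool_rot: [0.599, -0.375, -0.599, -0.376]
force: [-1.6, -1.0, 3.8]
finger_gap: 0.698
```

>>> send_rows(steps=[[[0.3,0,0,-0.004,0],[0.3,0,0,-0.01,0],[0.3,0,0,-0.01,0],[0.3,0,0,-0.01,0],[0.3,0,0,-0.01,0],[0.3,0,0,-0.01,0],[0.3,0,0,-0.01,0],[0.3,0,0,-0.01,0]]])

```text
t: 6.65
tcp_pos: [0.5179, 0.0194, 0.0287]
tool_rot: [0.6, -0.375, -0.599, -0.376]
force: [-2.8, 0.9, 12.6]
finger_gap: 0.696
```

```bash
python3 - <<'E'
from h import *
s=manip.sense();print(s["tcp_pos"],s["force"],s["ft_torque"],s["finger_gap"])
p=manip.snapshot("wrist");cv2.imwrite("pics/w5.png",p[:,:,::-1])
p=manip.snapshot("side")[130:250,240:400];cv2.imwrite("pics/s5.png",cv2.resize(p[:,:,::-1],None,fx=5,fy=5,interpolation=cv2.INTER_CUBIC))
E
```

```text
[0.5179452  0.01939421 0.02865854] [-2.79612164  0.85403818 12.57286302] [-0.36899055  0.25478264 -0.04234993] 0.6960349948013808
```

View pics/w5.png

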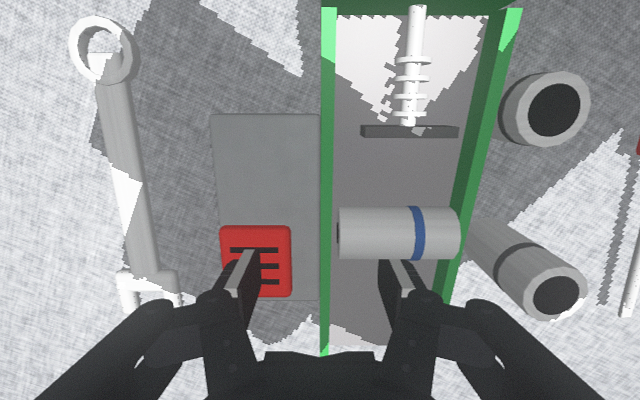

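View pics/s5.png

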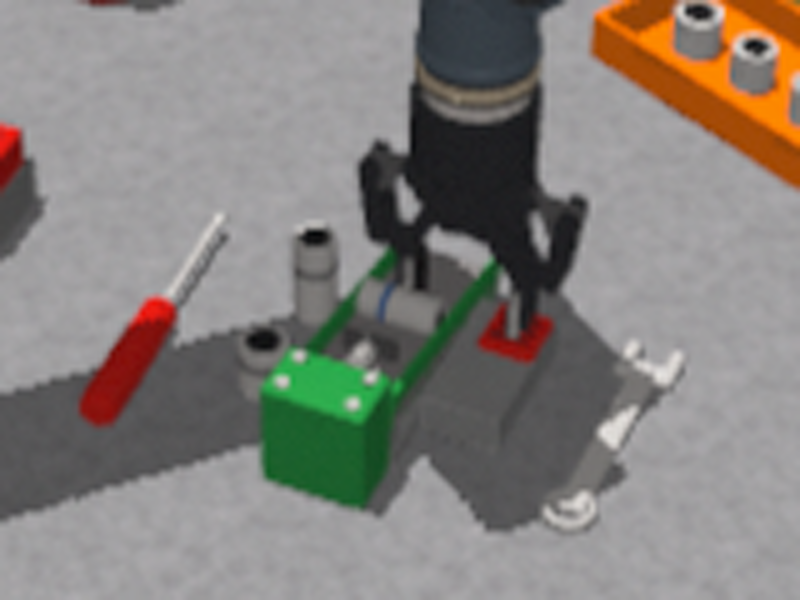

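>>> send_rows(steps=[[[0.3,0,0,0,0],[0.3,0,0,0,0],[0.3,0,0,0,0],[0.3,0,0,0,0],[0.3,0,0,0,0],[0.3,0,0,0,0],[0.3,0,0,0,0],[0.3,0,0,0,0]]])

```text
t: 7.75
tcp_pos: [0.518, 0.0194, 0.0286]
tool_rot: [0.6, -0.375, -0.599, -0.376]
force: [-2.8, 0.2, 12.7]
finger_gap: 0.701
```

```bash
python3 - <<'E'
from h import *
s=manip.sense();print(s["tcp_pos"],s["force"],s["finger_gap"])
p=manip.snapshot("wrist")[:,:,::-1];o=cv2.imread("pics/w5.png")
print(cv2.absdiff(p,o)[190:270,330:470].mean(), cv2.absdiff(p,o)[190:270,330:470].max())
cv2.imwrite("pics/w6.png",p)
T=wristT(s);print(proj("wrist",d2w([.4413,.0193,.455],[(.047,0,.0454+.012-.012),(.047,-.025,.0454),(.047,.025,.0454)]),T).round())
E
```

```text
[0.51796238 0.01938983 0.02863885] [-2.84379603  0.16988475 12.67575561] 0.7006909128237024
2.1675892857142856 14
[[393. 235.]
 [337. 235.]
 [448. 235.]]
```

View pics/w6.png

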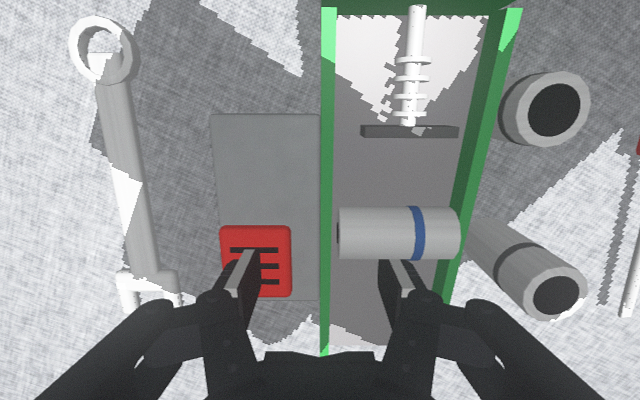

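```bash
python3 -c "
from station import manip
print(manip.sign_off())"
```

```text
the job is handed in; nothing more can be done
None
```

The red key is pressed fully down, and the popped socket is lying stopped in the run-out against the other finger. I handed the job in at about 7.8 s with the arm still holding; the sign-off gives no verdict.

- **Dispenser:** I used the smaller of the two, which matches the 212 mm length. Its position came from the top and side pictures and was checked with the wrist camera. The fits differed by about 2–4 mm (the side view alone by more), and I used a value between them.
- **Press:** One finger stood over the key and the other over the lane at about x 70 mm. Contact came at around 2 N, then I pressed quickly to the stop, where the tool reads about 12.7 N.
- **Socket at the end:** Two wrist pictures about a second apart show it not moving. It rests against the uphill face of the finger at about x 47 mm and y within a few mm of the middle.
- **Other tools:** The wrench and the two upright sockets look undisturbed in the pictures. I did not measure any of the bystanders' positions.
- **Not measured directly:** I had no separate reading of the finger's force on the socket. From its weight on the slope I expect about 0.15 N, above the 0.03 N needed.

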